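# Shake-test check valves and load the rattling one for stripping

## Robot

A 6-joint arm with a two-finger parallel gripper is mounted at the origin on the work surface. World frame = base frame: x ahead of the robot, y to its left, z up, the work surface at z = 0. Lengths are in m, angles in rad, forces in N, time in s.
With the tool pointing down it reaches from about 0.35 to 0.925 m from the base axis. Payload 6.4 kg.
Tool frame: the origin (TCP) lies between the finger pads; the fingertips stand 11 mm ahead of it and the grasp point (between the pads) lies 8 mm behind it; z points along the fingers, y is the line along which they close (so a half turn about z gives the same grasp; the last joint's range is limited). The gripper opens to 94 mm and grips with 3 to 60 N. Pads are 16 mm wide; open, the fingers measure 119 mm over their backs; the gripper's body (75 mm by 177 mm) begins 78 mm behind the grasp point.
Start: joints at [-1.464, 0.245, 1.558, -0, 1.339, -0.174], TCP at [0.18, -0.625, 0.216] pointing down, gripper open.
Joint ranges: [-3.13, 3.13], [-1.02, 2.26], [0.13, 2.54], [-0.95, 4.09], [0.21, 2.88], [-2.74, 2.74]. Speed limits (rad/s): [2.57, 2.57, 3.14, 3.14, 3.14, 3.14].

## Interface

Orientations are given as a unit quaternion [w, x, y, z].
In Python, from rig import * gives the robot as it stands.
- The arm moves only by the shell command python3 -m pendant 'ROWS' [FORCE]. ROWS is a JSON object of lists of equal length, an entry for each row: "jaw": the opening, from -1 (shut) to 1 (fully open); "translation": the shift along the tool's x, y, z in units of 0.3 m (1.0 is 0.3 m), a list of three; "turn": the turn about the tool's z in units of 360 degrees (1.0 is 360 degrees). In form: {"jaw": [jaw, ...], "translation": [[tx, ty, tz], ...], "turn": [turn, ...]}. A call has 1 to 12 rows; each row is the pose to reach, as a shift and turn from the pose commanded when the call began, along the tool's axes at that moment, turning the shorter way round; what a row does not reach only later rows make up. A row lasts 1/12 s, in which the tool goes at most 41.7 mm and 7.16 degrees, less where a joint would pass 70% of its speed; a pose out of reach is approached as far as the arm can. A call with a number of a shift or a turn outside -1 to 1 is refused whole. A call with a gripper value outside its range is refused whole. The fingers move at their own pace and stop on an object; FORCE is the grip in N (left out, the last holds). Time passes only in rows, so rows that repeat a pose let the fingers close. It gives the time, the measured TCP pose, the force, the opening and the grip force at its end, in the units of the state.
- get_state(): the state, without advancing time (a new reading comes with each control period).
- read_camera(name): name is "scene" or "top"; returns a dict with "image" (420x560x3 uint8, red, green, blue), "K" (3x3 intrinsics, pixels), "rvec" (rotation vector, rad) and "tvec" (3), from world to camera coordinates, as OpenCV has them. Camera axes: x right, y down, z forward; pixel columns grow to the right and rows downward; lengths in m; the calibration is good to about 2 mm. A picture is of the moment at which its call begins. There is no depth.
- sign_off(): hands the job in; it is judged then, once.
The state is a dict: "clock": time; "joint_positions": joint angles; "joint_velocities": joint speeds; "tau": joint torques, N m; "tcp_pos": TCP position; "eef_rot": TCP orientation; "ft_force": force on the tool from outside, world axes, zero at the start; "torque": the same for the moment, N m; "gripper_width": finger opening in m; "finger_force": force on a finger pad.
Only numpy, scipy, OpenCV 4.12 (cv2) and the standard library are available. Lean on these libraries where they do the work, as an engineer would, in place of code of your own. Each camera call takes 0.05 s, during which the arm holds its last target. There are 200 camera calls.

## Task

One of the three check valves has a broken spring, so its ball rolls loose inside: pick them up and shake them gently lengthwise, clear of the cart, until you have felt in which one the ball knocks back and forth. Lay that valve in the trough of the strip-down cradle and push it firmly but gently home, nose in the bore and hexagon hard up against the head block; the sound valves must end lying where they lay. Do not knock the valves against anything, never try a sound valve in the head block, and leave the other things alone.

Things in the scene. Friction and masses are not known exactly. Their poses are not given: they have to be found in the camera images.
- valve_k: one of three outwardly identical steel ball check valves. Origin on its axis, mid barrel; x along the axis to the nose, z up. Along x in mm: rear hexagon -62 to -42, round barrel -42 to 42 (50 mm diameter, narrow flats at its sides), front hexagon 42 to 60, threaded round spigot (the nose, 30 mm diameter, chamfered tip) 60 to 84. Hexagons 54 mm across flats, 62 mm across corners
- valve_m: second valve, identical, same axes. Each lies on a hexagon flat, axis level and 27 mm above the cart top, nose away from the robot within 0.4 rad of world +x; each weighs 0.72 to 0.82 kg, which tells nothing. Grip it across the barrel
- valve_t: third valve, identical, same axes. In exactly one of the three (any) a loose 33 mm, 0.15 kg steel ball can roll 25 mm either way from mid barrel along the axis. Shaken lengthwise by a few cm at 0.2 to 0.3 m/s it knocks at the ends and stays at the end it was thrown to, shifting the balance by up to 0.075 N m; in the sound ones nothing moves. Its pose is not given
- cradle: strip-down cradle, a steel fixture bolted to the cart: base plate 210 x 120 x 12 mm, on it a trough (x -92 to 70 mm, floor 32 mm up) in which both hexagons of a valve rest on a flat and slide, axis 59 mm above the cart; sloped side lips, 8 mm high, leave 1.5 mm side play; dry steel, so it drags. Origin: centre of its underside; x along the trough to the head block, within 0.4 rad of world +x; z up
- head_block: bored steel head block closing the +x end of the trough, fixed, 22 mm thick, 84 mm wide, top 97 mm above the cart; a through bore 34 mm in diameter with a 2 mm chamfered mouth, in line with a valve lying in the trough. Same origin and axes as the cradle
- socket_mouth (a point): centre of the bore's mouth in the head block's near face: cradle x 70, y 0, z 59 mm; axes as the cradle. A valve is home when its spigot is in the bore and its front hexagon's front face touches this face: the valve's origin is then 60 mm behind this point
- brake_head: bystander: rusted broken brake head casting, about 115 x 140 x 52 mm, 2.6 kg; origin at its underside
- mallet_head: bystander: yellow nylon mallet head, 100 mm long, 46 mm thick; origin at the centre of its underside
- bolt_1: bystander: hexagon bolt with nut, 30 mm across flats, 97 mm long; origin on its axis
- bolt_2: bystander: a second such bolt with nut
- spacer_ring: bystander: plastic spacer ring, 60 mm outside, 40 mm inside, 14 mm high; origin at the centre of its underside
- spanner: bystander: open spanner, about 200 mm long, lying flat; origin at its underside

How it is judged:
On the way, in this order (a step that is already met when the one before it is completed fails the run):
1. the valve with the loose ball is off the cart top (by 30 mm or more) and its ball has gone to the front end (((distance between loose_ball_c0 and valve_k below 0.03 m and height (world z) of valve_k above 0.057 m and x of loose_ball_c0 in the frame of valve_k above 0.018 m) or (distance between loose_ball_c0 and valve_m below 0.03 m and height (world z) of valve_m above 0.057 m and x of loose_ball_c0 in the frame of valve_m above 0.018 m) or (distance between loose_ball_c0 and valve_t below 0.03 m and height (world z) of valve_t above 0.057 m and x of loose_ball_c0 in the frame of valve_t above 0.018 m))).
2. still off the cart top, its ball has gone to the rear end (((distance between loose_ball_c0 and valve_k below 0.03 m and height (world z) of valve_k above 0.057 m and x of loose_ball_c0 in the frame of valve_k below -0.018 m) or (distance between loose_ball_c0 and valve_m below 0.03 m and height (world z) of valve_m above 0.057 m and x of loose_ball_c0 in the frame of valve_m below -0.018 m) or (distance between loose_ball_c0 and valve_t below 0.03 m and height (world z) of valve_t above 0.057 m and x of loose_ball_c0 in the frame of valve_t below -0.018 m))).
3. this valve is pressed home against the head block with at least 3 N for a tenth of a second (((distance between loose_ball_c0 and valve_k below 0.03 m and x of valve_k in the frame of socket_mouth between -0.0622 and -0.057 m and y of valve_k in the frame of socket_mouth between -0.004 and 0.004 m and z of valve_k in the frame of socket_mouth between -0.004 and 0.004 m and angle between the x axis of valve_k and the x axis of cradle, either way round below 0.06 rad and contact force between valve_k and head_block above 3 N) or (distance between loose_ball_c0 and valve_m below 0.03 m and x of valve_m in the frame of socket_mouth between -0.0622 and -0.057 m and y of valve_m in the frame of socket_mouth between -0.004 and 0.004 m and z of valve_m in the frame of socket_mouth between -0.004 and 0.004 m and angle between the x axis of valve_m and the x axis of cradle, either way round below 0.06 rad and contact force between valve_m and head_block above 3 N) or (distance between loose_ball_c0 and valve_t below 0.03 m and x of valve_t in the frame of socket_mouth between -0.0622 and -0.057 m and y of valve_t in the frame of socket_mouth between -0.004 and 0.004 m and z of valve_t in the frame of socket_mouth between -0.004 and 0.004 m and angle between the x axis of valve_t and the x axis of cradle, either way round below 0.06 rad and contact force between valve_t and head_block above 3 N))), for 0.1 s.
At the end, for the whole second after the job is handed in: The valve with the loose ball lies at rest in the cradle, in line with it (within 0.06 rad and 4 mm), its hexagon face within 2 mm of the head block and its spigot in the bore; the two sound valves lie flat and still on the cart top, each within 50 mm of where it lay at the start (((distance between loose_ball_c0 and valve_k below 0.03 m and x of valve_k in the frame of socket_mouth between -0.0622 and -0.057 m and y of valve_k in the frame of socket_mouth between -0.004 and 0.004 m and z of valve_k in the frame of socket_mouth between -0.004 and 0.004 m and angle between the x axis of valve_k and the x axis of cradle, either way round below 0.06 rad and distance of each of valve_m, valve_t from where it was at the start of the episode below 0.05 m and height (world z) of valve_m between 0.022 and 0.032 m and angle between valve_m's own x axis and vertical between 1.47 and 1.67 rad and height (world z) of valve_t between 0.022 and 0.032 m and angle between valve_t's own x axis and vertical between 1.47 and 1.67 rad) or (distance between loose_ball_c0 and valve_m below 0.03 m and x of valve_m in the frame of socket_mouth between -0.0622 and -0.057 m and y of valve_m in the frame of socket_mouth between -0.004 and 0.004 m and z of valve_m in the frame of socket_mouth between -0.004 and 0.004 m and angle between the x axis of valve_m and the x axis of cradle, either way round below 0.06 rad and distance of each of valve_k, valve_t from where it was at the start of the episode below 0.05 m and height (world z) of valve_k between 0.022 and 0.032 m and angle between valve_k's own x axis and vertical between 1.47 and 1.67 rad and height (world z) of valve_t between 0.022 and 0.032 m and angle between valve_t's own x axis and vertical between 1.47 and 1.67 rad) or (distance between loose_ball_c0 and valve_t below 0.03 m and x of valve_t in the frame of socket_mouth between -0.0622 and -0.057 m and y of valve_t in the frame of socket_mouth between -0.004 and 0.004 m and z of valve_t in the frame of socket_mouth between -0.004 and 0.004 m and angle between the x axis of valve_t and the x axis of cradle, either way round below 0.06 rad and distance of each of valve_k, valve_m from where it was at the start of the episode below 0.05 m and height (world z) of valve_k between 0.022 and 0.032 m and angle between valve_k's own x axis and vertical between 1.47 and 1.67 rad and height (world z) of valve_m between 0.022 and 0.032 m and angle between valve_m's own x axis and vertical between 1.47 and 1.67 rad)) and linear speed of each of valve_k, valve_m, valve_t below 0.02 m/s); the robot touches nothing.
It fails at once if a sound valve is put to the head block ((contact force between valve_k and head_block above 1 N and not (distance between loose_ball_c0 and valve_k below 0.03 m)) or (contact force between valve_m and head_block above 1 N and not (distance between loose_ball_c0 and valve_m below 0.03 m)) or (contact force between valve_t and head_block above 1 N and not (distance between loose_ball_c0 and valve_t below 0.03 m))).
It fails at once if a valve is dropped, knocked or forced against the cart top, the cradle or its head block with more than 80 N (contact force between any of valve_k, valve_m, valve_t and cart_c0 above 80 N or contact force between any of valve_k, valve_m, valve_t and cradle above 80 N).
It fails at once if a valve is shaken or swung hard: faster than 0.8 m/s (linear speed of any of valve_k, valve_m, valve_t above 0.8 m/s).
It fails at once if a bystander (casting, mallet head, bolt, ring or spanner) is moved by more than 20 mm (distance of any of brake_head, mallet_head, bolt_1, bolt_2, spacer_ring, spanner from where it was at the start of the episode above 0.02 m).
It also fails if it takes over 72 s, if anything falls off the work surface, if the arm or the gripper's body presses on something with over 40 N, if the wrist force passes 120 N, or if a joint passes its speed limit or range.

## Working session

There is one attempt and no reset: what is moved stays moved. The work goes in short steps, Python scripts to look and compute and a shell command to move; the robot and the scene stay as the last step left them, time stands still between calls to the robot, and variables do not carry over. Pictures are saved under pics/ and viewed, at most 10 in all, crops included, and the job is handed in when it is done.

```bash
mkdir -p pics; ls; python3 - <<'E'
from rig import *
import cv2,pickle
d={}
for n in("scene","top"):
    c=read_camera(n);d[n]=c
    cv2.imwrite(f"pics/{n}0.png",cv2.resize(c["image"][:,:,::-1],(784,588),interpolation=cv2.INTER_CUBIC))
    print(n,c["K"],c["rvec"],c["tvec"])
pickle.dump(d,open("d0.pkl","wb"))
print(get_state())
E
```

```text
pics
scene [[392.90481268   0.         288.59001734]
 [  0.         392.90481268 207.45956528]
 [  0.           0.           1.        ]] [ 1.35485679  2.2370906  -0.84902105] [ 0.27984381 -0.29139129  1.42293076]
top [[390.4897152    0.         273.18909564]
 [  0.         390.4897152  209.83408157]
 [  0.           0.           1.        ]] [ 2.1348623  -2.17998418  0.14058871] [-0.03459189  0.53180144  1.07560634]
{'clock': 0.1, 'joint_positions': array([-1.46412040e+00,  2.45758234e-01,  1.55889089e+00, -5.17424049e-06,
        1.33871051e+00, -1.74118567e-01]), 'joint_velocities': array([ 0.000145  ,  0.00051026, -0.00318658,  0.00195345, -0.00100307,
       -0.00155198]), 'tau': array([-8.31281523e-04, -4.16915166e+01, -3.15525305e+01,  6.86065340e-02,
        3.09563661e-02, -4.73223645e-05]), 'tcp_pos': array([ 0.18006299, -0.62401113,  0.21544724]), 'eef_rot': array([-8.83072590e-04,  9.90160015e-01,  1.39936998e-01,  2.72710064e-05]), 'ft_force': array([0.27162378, 0.47748468, 0.0070535 ]), 'torque': array([-0.00097324,  0.01980865, -0.02352173]), 'finger_force': 0.0, 'gripper_width': 0.09401487570158251}
```

View pics/top0.png

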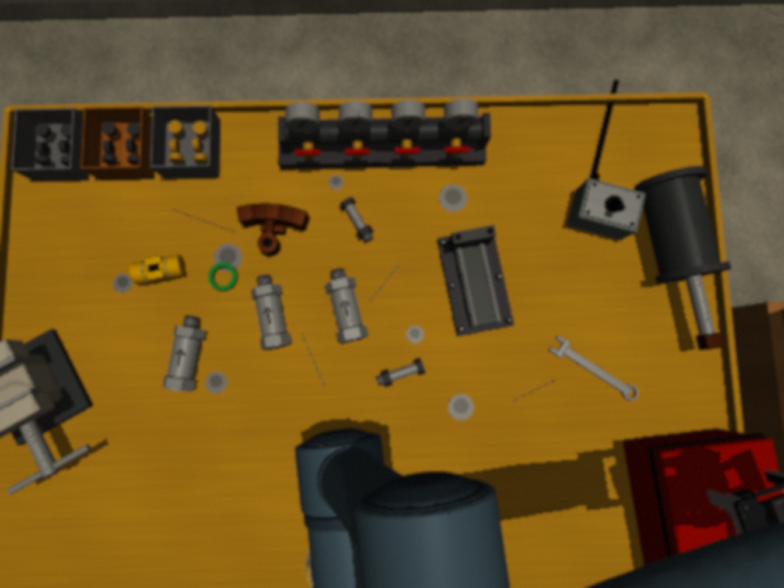

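View pics/scene0.png

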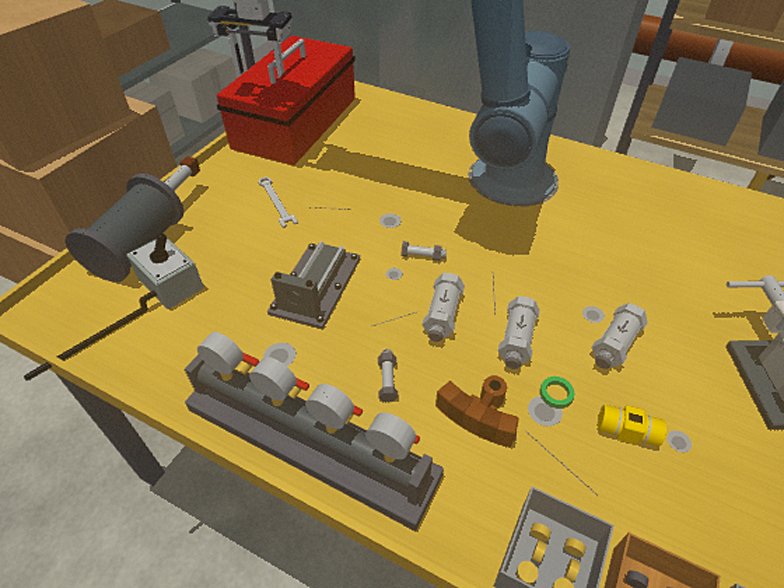

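The top view shows the valves (784x588 image) near (184,353), (270,312) and (345,305), with noses up (+x). The cradle is at (475,280) with its head block at the top. The scene view agrees. Next I measure with masks.

```bash
cat > h.py <<'E'
import numpy as np,cv2
def cam(c):
    R=cv2.Rodrigues(np.array(c["rvec"],float))[0];return np.array(c["K"]),R,np.array(c["tvec"],float).reshape(3)
def cast(c,px,z):
    K,R,t=cam(c);px=np.atleast_2d(px).astype(float)
    o=-R.T@t;d=(np.linalg.inv(K)@np.c_[px,np.ones(len(px))].T).T@R
    return o+d*((z-o[2])/d[:,2])[:,None]
def proj(c,P):
    return cv2.projectPoints(np.atleast_2d(np.array(P,float)),np.array(c["rvec"],float),np.array(c["tvec"],float),np.array(c["K"]),None)[0][:,0]
def gray(c,smax=70,vmin=0):
    h=cv2.cvtColor(c["image"],cv2.COLOR_RGB2HSV)
    return ((h[:,:,1]<smax)&(h[:,:,2]>=vmin)).astype(np.uint8)
def blobs(c,seeds,smax=70,vmin=0):
    n,l=cv2.connectedComponents(gray(c,smax,vmin));out=[]
    for x,y in seeds:
        out.append((l==l[int(y),int(x)]).astype(np.uint8))
    return out
E
python3 - <<'E'
from h import *;import pickle
d=pickle.load(open("d0.pkl","rb"))
s=560/784
seeds={"top":[(184,360),(270,325),(345,315)],"scene":[(620,335),(518,335),(443,305)]}
for n in d:
    c=d[n];K,R,t=cam(c);print(n,"cam",-R.T@t)
    for m in blobs(c,np.array(seeds[n])*s,90):
        cnt=max(cv2.findContours(m,0,2)[0],key=cv2.contourArea)[:,0]
        W=cast(c,cnt,0.027)[:,:2]
        (cx,cy),(w,h),a=cv2.minAreaRect((W*1000).astype(np.float32))
        P=cast(c,np.argwhere(m)[:,::-1],0.027)[:,:2];mu=P.mean(0);u=np.linalg.svd(P-mu,full_matrices=False)[2][0];u*=np.sign(u[0])
        q=(P-mu)@u
        print(m.sum(),"rect",round(cx),round(cy),round(w),round(h),round(a,1),"mean",mu.round(4),"yaw",np.arctan2(u[1],u[0]).round(3),"ends",q.min().round(4),q.max().round(4))
c=d["top"];
for z in(.012,):
    m=blobs(c,np.array([[475,285]])*s,90)[0];cnt=max(cv2.findContours(m,0,2)[0],key=cv2.contourArea)[:,0]
    r=cv2.minAreaRect((cast(c,cnt,z)[:,:2]*1000).astype(np.float32));print(m.sum(),r)
def crop(c,x,y,n,w=100,h=75):
    im=c["image"][int(y-h/2):int(y+h/2),int(x-w/2):int(x+w/2),::-1]
    return cv2.resize(im,(400,300)if 0 else (390,290),interpolation=cv2.INTER_CUBIC)
T=np.hstack([crop(d["top"],475*s,280*s,0,112,84),crop(d["scene"],315*s,285*s,0,112,84)])
B=np.hstack([crop(d["top"],265*s,330*s,0,180,134),crop(d["scene"],530*s,320*s,0,180,134)])
cv2.imwrite("pics/crop1.png",np.vstack([T,B]))
print([475*s-56,280*s-42,315*s-56,285*s-42])
E
```

```text
scene cam [1.176963   0.27299077 0.85333904]
980 rect 409 358 61 177 79.8 mean [0.409 0.358] yaw -0.174 ends -0.0891 0.0884
971 rect 491 184 179 62 10.4 mean [0.4916 0.1839] yaw 0.18 ends -0.09 0.0889
882 rect 502 30 181 62 13.1 mean [0.5015 0.0297] yaw 0.237 ends -0.0904 0.0904
top cam [ 0.39081786 -0.04043236  1.13426848]
916 rect 420 354 59 147 79.9 mean [0.4152 0.3561] yaw -0.178 ends -0.0681 0.0787
841 rect 501 185 146 56 10.8 mean [0.4959 0.1839] yaw 0.189 ends -0.0677 0.0788
824 rect 512 32 146 58 12.8 mean [0.5068 0.0307] yaw 0.228 ends -0.0678 0.0785
2776 ((559.8019409179688, -237.34808349609375), (209.0516357421875, 117.5082015991211), 9.174469947814941)
[283.2857142857143, 158.0, 169.0, 161.57142857142858]
```

View pics/crop1.png

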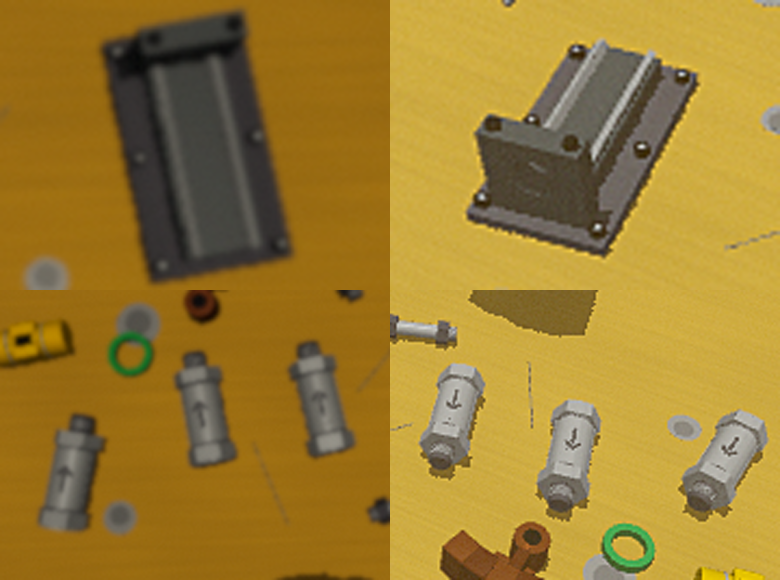

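The crop shows the cradle plate fully visible apart from the part hidden by the head block. The valve rectangles are 146–147 mm long, as they must be. I refine the cradle from its plate edges in both views.

```bash
python3 - <<'E'
from h import *;import pickle
from scipy.optimize import least_squares
d=pickle.load(open("d0.pkl","rb"));s=560/784
for n,seed in(("top",(475,285)),("scene",(318,275))):
    c=d[n];m=blobs(c,np.array([seed])*s,90)[0];cnt=max(cv2.findContours(m,0,1)[0],key=cv2.contourArea)[:,0]
    W=cast(c,cnt,.012 if n=="top" else .012)[:,:2]
    c0=np.array([.5598,-.2373]);y=.16
    for it in range(5):
        u=np.array([np.cos(y),np.sin(y)]);v=np.array([-u[1],u[0]])
        a=(W-c0)@u;b=(W-c0)@v
        res={}
        E={"near":(abs(a+.105)<.008)&(abs(b)<.05),"left":(abs(b-.06)<.008)&(a>-.095)&(a<.03),"right":(abs(b+.06)<.008)&(a>-.095)&(a<.03),"far":(abs(a-.105)<.008)&(abs(b)<.05)}
        sl=[]
        for k in("left","right"):
            if E[k].sum()>5: p=np.polyfit(a[E[k]],b[E[k]],1);sl.append(p[0]);res[k]=p.round(4).tolist(),int(E[k].sum())
        for k in("near","far"):
            if E[k].sum()>5: p=np.polyfit(b[E[k]],a[E[k]],1);res[k]=p.round(4).tolist(),int(E[k].sum())
        if n=="scene":break
        y+=np.mean(sl)
        c0=c0+v*(np.mean(b[E["left"]])+np.mean(b[E["right"]]))/2+u*(res["near"][0][1]+.105)
    print(n,c0.round(4),round(y,4),res,m.sum())
u=np.array([np.cos(y),np.sin(y)]);v=np.array([-u[1],u[0]])
# overlays
P=lambda x,yy,z:[*(c0+u*x+v*yy),z]
for n,o in(("top",(283,158)),("scene",(169,161))):
    im=d[n]["image"][o[1]:o[1]+84,o[0]:o[0]+112,::-1];k=3.48
    im=cv2.resize(im,None,fx=k,fy=k,interpolation=cv2.INTER_CUBIC)
    pl=lambda pts,col:cv2.polylines(im,[(((proj(d[n],pts)-o)+.5)*k).astype(int)],False,col,1)
    pl([P(-.105,-.06,.012),P(-.105,.06,.012),P(.105,.06,.012),P(.105,-.06,.012),P(-.105,-.06,.012)],(0,255,0))
    pl([P(.07,-.042,.097),P(.07,.042,.097),P(.092,.042,.097),P(.092,-.042,.097),P(.07,-.042,.097)],(0,0,255))
    pl([P(-.092,0,.032),P(.07,0,.032)],(255,255,0))
    cv2.imwrite(f"pics/o_{n}.png",im); 
a=cv2.imread("pics/o_top.png");b=cv2.imread("pics/o_scene.png");cv2.imwrite("pics/o1.png",np.hstack([a,b]))
E
```

```text
top [ 0.5616 -0.2362] 0.168 {'left': ([-0.0044, 0.0557], 42), 'right': ([0.0044, -0.0557], 42), 'near': ([0.0042, -0.105], 33), 'far': ([-0.0121, 0.1006], 25)} 2776
scene [ 0.5598 -0.2373] 0.16 {'left': ([0.0273, 0.0607], 34), 'right': ([-0.0366, -0.0599], 31), 'near': ([0.0561, -0.1073], 27), 'far': ([-0.0011, 0.1049], 34)} 1807
```

View pics/o1.png

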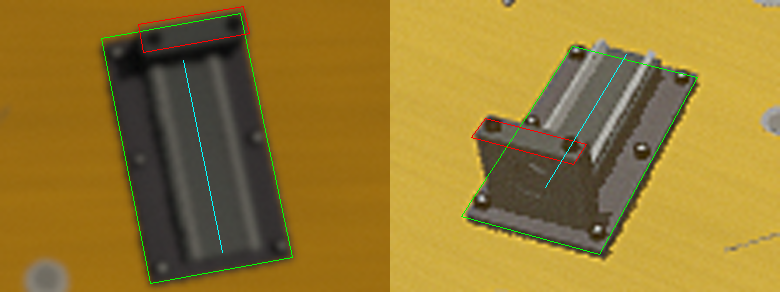

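```bash
cat > go.py <<'E'
import sys,numpy as np
from rig import *
from scipy.spatial.transform import Rotation as Ro
def delta(p,yaw):
    s=get_state();q=s["eef_rot"];R=Ro.from_quat([q[1],q[2],q[3],q[0]]).as_matrix()
    y0=np.arctan2(R[1,0],R[0,0]);dy=(yaw-y0+np.pi)%(2*np.pi)-np.pi
    print("t",round(s["clock"],2),"tcp",s["tcp_pos"].round(4),"yaw",y0.round(4),"j",s["joint_positions"].round(2),"F",s["ft_force"].round(2),"T",s["torque"].round(3),"w",round(s["gripper_width"],4),"tilt",R[2,:2].round(4))
    if p is not None:
        e=R.T@(np.array(p)-s["tcp_pos"]);print("translation",(e/.3).round(4),"mm",(e*1e3).round(1),"turn",round(-dy/2/np.pi,5))
if __name__=="__main__":
    a=[float(v) for v in sys.argv[1:]]
    delta(a[:3],a[3]) if a else delta(None,0)
E
python3 -m pendant '{"jaw":[1,1,1,1,1,1,1,1,1,1],"translation":[[0.82,-0.9,0],[0.82,-0.9,0],[0.82,-0.9,0],[0.82,-0.9,0],[0.82,-0.9,0],[0.82,-0.9,0],[0.82,-0.9,0],[0.82,-0.9,0],[0.82,-0.9,0],[0.82,-0.9,0]],"turn":[0.008,0.008,0.008,0.008,0.008,0.008,0.008,0.008,0.008,0.008]}' 50; python3 go.py .5013 .0295 .09 .227
```

```text
clock: 0.93
tcp_pos: [0.3431, -0.2925, 0.2159]
eef_rot: [-0.001, 0.993, 0.118, 0.0]
ft_force: [-1.5, -0.9, -1.2]
gripper_width: 0.0943
finger_force: 0.0
t 0.93 tcp [ 0.3431 -0.2925  0.2159] yaw 0.2361 j [-0.96 -0.24  2.05  0.    1.34  0.38] F [-1.47 -0.9  -1.24] T [-0.018 -0.022  0.043] w 0.0943 tilt [ 0.0007 -0.0016]
translation [ 0.7635 -0.9194  0.4217] mm [ 229.  -275.8  126.5] turn 0.00145
```

```bash
python3 -m pendant '{"jaw":[1,1,1,1,1,1,1,1,1,1,1,1],"translation":[[0.764,-0.919,0.42],[0.764,-0.919,0.42],[0.764,-0.919,0.42],[0.764,-0.919,0.42],[0.764,-0.919,0.42],[0.764,-0.919,0.42],[0.764,-0.919,0.42],[0.764,-0.919,0.42],[0.764,-0.919,0.42],[0.764,-0.919,0.42],[0.764,-0.919,0.42],[0.764,-0.919,0.42]],"turn":[0.0015,0.0015,0.0015,0.0015,0.0015,0.0015,0.0015,0.0015,0.0015,0.0015,0.0015,0.0015]}'; python3 go.py .5013 .0295 .025 .227; python3 - <<'E'
from rig import *;from h import *
c=read_camera("scene");x,y=proj(c,[[.5013,.0295,.03]])[0];print(x,y)
cv2.imwrite("pics/v3a.png",cv2.resize(c["image"][int(y)-70:int(y)+50,int(x)-80:int(x)+80,::-1],(640,480),interpolation=cv2.INTER_CUBIC))
E
```

```text
clock: 1.93
tcp_pos: [0.5017, 0.0233, 0.0903]
eef_rot: [0.0, 0.994, 0.111, -0.0]
ft_force: [0.3, -0.3, 0.1]
gripper_width: 0.0937
finger_force: 0.0
t 1.93 tcp [0.5017 0.0233 0.0903] yaw 0.2215 j [-0.18  0.06  2.02 -0.    1.07  1.17] F [ 0.25 -0.31  0.06] T [ 0.002 -0.005  0.043] w 0.0937 tilt [-0.0008  0.0002]
translation [ 0.0035 -0.0205  0.2176] mm [ 1.  -6.1 65.3] turn -0.00088
316.5372331713332 216.9549709704472
```

View pics/v3a.png

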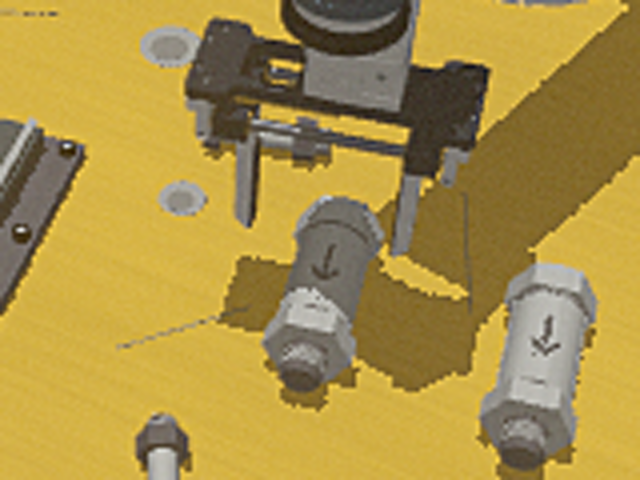

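The picture shows the open fingers straddling the middle valve (crop ~325,290), barrel between them and clear. I descend and grip.

```bash
python3 -m pendant '{"jaw":[1,1,1,1,1,-1,-1,-1,-1,-1,-1,-1],"translation":[[0.0035,-0.02,0.06],[0.0035,-0.02,0.14],[0.0035,-0.02,0.21],[0.0035,-0.02,0.217],[0.0035,-0.02,0.217],[0.0035,-0.02,0.217],[0.0035,-0.02,0.217],[0.0035,-0.02,0.217],[0.0035,-0.02,0.217],[0.0035,-0.02,0.217],[0.0035,-0.02,0.217],[0.0035,-0.02,0.217]],"turn":[-0.001,-0.001,-0.001,-0.001,-0.001,-0.001,-0.001,-0.001,-0.001,-0.001,-0.001,-0.001]}' 50; python3 go.py .5013 .0295 .125 .227
```

```text
clock: 2.98
tcp_pos: [0.5017, 0.0297, 0.0256]
eef_rot: [0.0, 0.994, 0.114, 0.0]
ft_force: [0.2, -8.0, 3.9]
gripper_width: 0.0507
finger_force: 3.9
t 2.98 tcp [0.5017 0.0297 0.0256] yaw 0.2278 j [-0.17  0.17  2.04 -0.    0.93  1.18] F [ 0.17 -8.04  3.88] T [-1.545 -0.091 -0.076] w 0.0507 tilt [0.0004 0.0007]
translation [-0.0015  0.0007 -0.3313] mm [ -0.4   0.2 -99.4] turn 0.00013
```

```bash
python3 -m pendant '{"jaw":[-1,-1,-1,-1,-1,-1,-1,-1,-1,-1],"translation":[[0,0,0],[0,0,0],[0,0,0],[0,0,-0.03],[0,0,-0.08],[0,0,-0.14],[0,0,-0.2],[0,0,-0.27],[0,0,-0.33],[0,0,-0.33]],"turn":[0,0,0,0,0,0,0,0,0,0]}' 50; python3 go.py; python3 -m pendant '{"jaw":[-1,-1],"translation":[[0,0,0],[0,0,0]],"turn":[0,0]}' ; python3 go.py
```

```text
clock: 3.82
tcp_pos: [0.5029, 0.0302, 0.1271]
eef_rot: [0.0, 0.994, 0.114, 0.002]
ft_force: [1.4, -0.4, -6.8]
gripper_width: 0.0497
finger_force: 50.0
t 3.82 tcp [0.5029 0.0302 0.1271] yaw 0.2275 j [-0.17  0.    2.    0.    1.14  1.18] F [ 1.4  -0.39 -6.83] T [ 0.007 -0.145  0.033] w 0.0497 tilt [0.0047 0.001 ]
clock: 3.98
tcp_pos: [0.4998, 0.0304, 0.1223]
eef_rot: [-0.001, 0.994, 0.113, -0.002]
ft_force: [0.5, -0.3, -6.8]
gripper_width: 0.0495
finger_force: 50.0
t 3.98 tcp [0.4998 0.0304 0.1223] yaw 0.2275 j [-0.17  0.01  2.    0.    1.14  1.18] F [ 0.48 -0.31 -6.84] T [0.044 0.023 0.008] w 0.0495 tilt [-0.0036 -0.0019]
```

```bash
cat > tq.py <<'E'
from rig import *;import numpy as np
from scipy.spatial.transform import Rotation as Ro
T=[]
for i in range(8):
    read_camera("top");s=get_state();q=s["eef_rot"];R=Ro.from_quat([q[1],q[2],q[3],q[0]]).as_matrix();T.append(np.r_[R.T@s["torque"],s["ft_force"][2]])
T=np.array(T);print("t",round(s["clock"],2),"tool torque mean",T.mean(0).round(4),"sd",T.std(0).round(4),"ty",T[:,1].round(3))
E
python3 -m pendant '{"jaw":[-1,-1,-1,-1,-1,-1,-1,-1],"translation":[[0.08,0,0],[0.16,0,0],[0.24,0,0],[0.24,0,0],[0.24,0,0],[0.24,0,0],[0.24,0,0],[0.24,0,0]],"turn":[0,0,0,0,0,0,0,0]}' >/dev/null; python3 tq.py;python3 -m pendant '{"jaw":[-1,-1,-1,-1,-1,-1,-1,-1],"translation":[[-0.08,0,0],[-0.16,0,0],[-0.24,0,0],[-0.24,0,0],[-0.24,0,0],[-0.24,0,0],[-0.24,0,0],[-0.24,0,0]],"turn":[0,0,0,0,0,0,0,0]}' >/dev/null; python3 tq.py;python3 -m pendant '{"jaw":[-1,-1,-1,-1,-1,-1,-1,-1],"translation":[[0.08,0,0],[0.16,0,0],[0.24,0,0],[0.24,0,0],[0.24,0,0],[0.24,0,0],[0.24,0,0],[0.24,0,0]],"turn":[0,0,0,0,0,0,0,0]}' >/dev/null; python3 tq.py
```

```text
t 5.05 tool torque mean [-4.3000e-03 -3.3800e-02 -1.8700e-02 -7.2428e+00] sd [0.0439 0.0359 0.0184 0.3458] ty [-0.011 -0.053 -0.072 -0.021 -0.002 -0.061 -0.08   0.029]
t 6.12 tool torque mean [-0.0111 -0.0363 -0.0158 -7.3509] sd [0.0232 0.0342 0.0408 0.2938] ty [-0.061 -0.078 -0.033 -0.065  0.022 -0.044 -0.047  0.014]
t 7.18 tool torque mean [-0.013  -0.0313  0.0151 -7.0598] sd [0.0215 0.0349 0.0229 0.5061] ty [-0.067 -0.04  -0.049 -0.028  0.04   0.003 -0.072 -0.037]
```

Torque stays constant within noise (0.003–0.005 against an expected 0.075 N m), so this valve is sound. I put it back.

```bash
python3 -m pendant '{"jaw":[-1,-1,-1,-1,-1,-1,-1,-1,-1,-1,-1,-1],"translation":[[-0.08,0,0],[-0.16,0,0.03],[-0.22,0,0.08],[-0.24,0,0.15],[-0.24,0,0.22],[-0.24,0,0.27],[-0.24,0,0.3],[-0.24,0,0.315],[-0.24,0,0.32],[-0.24,0,0.325],[-0.24,0,0.328],[-0.24,0,0.328]],"turn":[0,0,0,0,0,0,0,0,0,0,0,0]}'; python3 go.py .5013 .0295 .025 .227
```

```text
clock: 8.18
tcp_pos: [0.5023, 0.0298, 0.0267]
eef_rot: [0.0, 0.994, 0.113, 0.001]
ft_force: [-0.7, 0.0, -7.3]
gripper_width: 0.0493
finger_force: 50.0
t 8.18 tcp [0.5023 0.0298 0.0267] yaw 0.2275 j [-0.17  0.17  2.04 -0.    0.93  1.18] F [-0.7   0.05 -7.32] T [-0.017  0.009  0.021] w 0.0493 tilt [0.0015 0.0006]
translation [-0.0035  0.0003  0.0057] mm [-1.1  0.1  1.7] turn 7e-05
```

```bash
python3 -m pendant '{"jaw":[-1,-1,-1,1,1,1,1,1,1,1,1,1],"translation":[[0,0,0.003],[0,0,0.005],[0,0,0.005],[0,0,0.005],[0,0,0.005],[0,0,0.005],[0,0,0.005],[0,0,-0.05],[0,0,-0.12],[0,0,-0.2],[0,0,-0.25],[0,0,-0.25]],"turn":[0,0,0,0,0,0,0,0,0,0,0,0]}'; python3 go.py .4902 .183 .09 .187
```

```text
clock: 9.18
tcp_pos: [0.5044, 0.0295, 0.1047]
eef_rot: [0.001, 0.994, 0.113, 0.004]
ft_force: [1.2, -0.1, 0.9]
gripper_width: 0.0942
finger_force: 0.0
t 9.18 tcp [0.5044 0.0295 0.1047] yaw 0.2275 j [-0.17  0.04  2.01  0.    1.09  1.18] F [ 1.16 -0.1   0.88] T [ 0.006 -0.043 -0.003] w 0.0942 tilt [0.0072 0.003 ]
translation [ 0.0689 -0.5094  0.0481] mm [  20.7 -152.8   14.4] turn 0.00645
```

```bash
python3 -m pendant '{"jaw":[1,1,1,1,1,1,1,1,1,1,1,1],"translation":[[0.075,-0.51,0],[0.075,-0.51,0],[0.075,-0.51,0],[0.075,-0.51,0],[0.075,-0.51,0],[0.075,-0.51,0],[0.075,-0.51,0.03],[0.075,-0.51,0.1],[0.075,-0.51,0.18],[0.075,-0.51,0.235],[0.075,-0.51,0.245],[0.075,-0.51,0.245]],"turn":[0.0065,0.0065,0.0065,0.0065,0.0065,0.0065,0.0065,0.0065,0.0065,0.0065,0.0065,0.0065]}'; python3 go.py .4902 .183 .025 .187
```

```text
clock: 10.18
tcp_pos: [0.4877, 0.1827, 0.0256]
eef_rot: [0.0, 0.996, 0.092, -0.002]
ft_force: [-0.3, 0.2, 0.6]
gripper_width: 0.094
finger_force: 0.0
t 10.18 tcp [0.4877 0.1827 0.0256] yaw 0.1845 j [ 0.14  0.21  1.99 -0.    0.94  1.53] F [-0.31  0.21  0.61] T [ 0.006 -0.017 -0.06 ] w 0.094 tilt [-0.0038 -0.0001]
translation [0.0083 0.0004 0.002 ] mm [2.5 0.1 0.6] turn -0.0004
```

```bash
python3 -m pendant '{"jaw":[-1,-1,-1,-1,-1,-1,-1,-1,-1,-1],"translation":[[0.005,0,0],[0.005,0,0],[0.005,0,0],[0.005,0,0],[0.005,0,0],[0.005,0,0],[0.005,0,0],[0.005,0,0],[0.005,0,0],[0.005,0,0]],"turn":[0,0,0,0,0,0,0,0,0,0]}' 50 && python3 -m pendant '{"jaw":[-1,-1,-1,-1,-1,-1,-1,-1,-1],"translation":[[0,0,-0.03],[0,0,-0.08],[0,0,-0.14],[0,0,-0.2],[0,0,-0.27],[0,0,-0.33],[0,0,-0.33],[0,0,-0.33],[0,0,-0.33]],"turn":[0,0,0,0,0,0,0,0,0]}' 50; python3 go.py
```

```text
clock: 11.02
tcp_pos: [0.4908, 0.1837, 0.0278]
eef_rot: [0.001, 0.996, 0.093, 0.0]
ft_force: [0.1, -5.5, 2.8]
gripper_width: 0.0495
finger_force: 50.0
clock: 11.77
tcp_pos: [0.4886, 0.1843, 0.1243]
eef_rot: [-0.0, 0.996, 0.093, -0.002]
ft_force: [0.1, 0.2, -8.2]
gripper_width: 0.0499
finger_force: 50.0
t 11.77 tcp [0.4886 0.1843 0.1243] yaw 0.1866 j [0.14 0.05 1.95 0.   1.14 1.53] F [ 0.08  0.22 -8.16] T [0.058 0.057 0.021] w 0.0499 tilt [-0.004  -0.0007]
```

```bash
python3 -m pendant '{"jaw":[-1,-1,-1,-1,-1,-1,-1,-1],"translation":[[0.08,0,0],[0.16,0,0],[0.24,0,0],[0.24,0,0],[0.24,0,0],[0.24,0,0],[0.24,0,0],[0.24,0,0]],"turn":[0,0,0,0,0,0,0,0]}' >/dev/null; python3 tq.py;python3 -m pendant '{"jaw":[-1,-1,-1,-1,-1,-1,-1,-1],"translation":[[-0.08,0,0],[-0.16,0,0],[-0.24,0,0],[-0.24,0,0],[-0.24,0,0],[-0.24,0,0],[-0.24,0,0],[-0.24,0,0]],"turn":[0,0,0,0,0,0,0,0]}' >/dev/null; python3 tq.py;python3 go.py .49 .183 .12 .187
```

```text
t 12.83 tool torque mean [ 3.0000e-04 -9.3100e-02 -6.3000e-03 -7.2369e+00] sd [0.0274 0.0259 0.0246 0.2194] ty [-0.059 -0.073 -0.081 -0.099 -0.107 -0.151 -0.087 -0.088]
t 13.9 tool torque mean [ 2.8000e-03 -3.6600e-02 -4.0000e-03 -7.5398e+00] sd [0.03   0.0313 0.0301 0.289 ] ty [-0.015 -0.045 -0.031  0.021 -0.062 -0.031 -0.094 -0.035]
t 13.9 tcp [0.4905 0.1843 0.1264] yaw 0.1866 j [ 0.14  0.05  1.95 -0.    1.14  1.53] F [-0.59 -0.35 -7.6 ] T [0.013 0.039 0.017] w 0.0498 tilt [-0.0001  0.    ]
translation [-0.0024  0.004   0.0214] mm [-0.7  1.2  6.4] turn -6e-05
```

```bash
python3 -m pendant '{"jaw":[-1,-1,-1,-1,-1,-1,-1,-1],"translation":[[0.08,0,0],[0.16,0,0],[0.24,0,0],[0.24,0,0],[0.24,0,0],[0.24,0,0],[0.24,0,0],[0.24,0,0]],"turn":[0,0,0,0,0,0,0,0]}' >/dev/null; python3 tq.py;python3 -m pendant '{"jaw":[-1,-1,-1,-1,-1,-1,-1,-1],"translation":[[-0.08,0,0],[-0.16,0,0],[-0.24,0,0],[-0.24,0,0],[-0.24,0,0],[-0.24,0,0],[-0.24,0,0],[-0.24,0,0]],"turn":[0,0,0,0,0,0,0,0]}' >/dev/null; python3 tq.py; python3 go.py .5 -.03 .2 .165
```

```text
t 14.97 tool torque mean [ 0.0269 -0.1169  0.0102 -7.7978] sd [0.0377 0.026  0.0279 0.5427] ty [-0.12  -0.119 -0.116 -0.141 -0.095 -0.08  -0.168 -0.097]
t 16.03 tool torque mean [ 2.0100e-02 -3.4100e-02  1.6000e-03 -7.6098e+00] sd [0.0189 0.0236 0.0214 0.4426] ty [-0.037 -0.019 -0.063 -0.046 -0.07  -0.031  0.002 -0.008]
t 16.03 tcp [0.4905 0.1843 0.1264] yaw 0.1866 j [0.14 0.05 1.95 0.   1.14 1.53] F [-0.87 -0.18 -7.39] T [0.011 0.011 0.036] w 0.0497 tilt [-0.0001 -0.    ]
translation [-0.1013  0.7079 -0.2453] mm [-30.4 212.4 -73.6] turn 0.00343
```

Confirmed: the middle valve shifts −0.10/−0.035 repeatedly, so it holds the loose ball. I move over to the cradle while refining the cradle fix.

```bash
python3 - <<'E'
from h import *;import pickle
d=pickle.load(open("d0.pkl","rb"));s=560/784;c=d["top"]
im=cv2.cvtColor(c["image"],cv2.COLOR_RGB2HSV)
S=cv2.resize(im[:,:,1],None,fx=4,fy=4,interpolation=cv2.INTER_LINEAR)
for sm in(90,130,150,170):
    n,l=cv2.connectedComponents((S<sm).astype(np.uint8));x,y=np.array([475,285])*s*4;m=(l==l[int(y),int(x)]).astype(np.uint8)
    cnt=max(cv2.findContours(m,0,1)[0],key=cv2.contourArea)[:,0]
    W=cast(c,(cnt+.5)/4-.5,.012)[:,:2];c0=np.array([.558,-.237]);y=.165;res={}
    for it in range(6):
        u=np.array([np.cos(y),np.sin(y)]);v=np.array([-u[1],u[0]]);a=(W-c0)@u;b=(W-c0)@v
        mid=(a>-.09)&(a<.03);L=mid&(b>.045)&(b<.07);Rr=mid&(b<-.045)&(b>-.07);N=(a<-.09)&(abs(b)<.045)
        pl=np.polyfit(a[L],b[L],1);pr=np.polyfit(a[Rr],b[Rr],1);nn=np.mean(a[N])
        y+=(pl[0]+pr[0])/2;c0=c0+v*(pl[1]+pr[1])/2+u*(nn+.105)
    wid=pl[1]-pr[1];print(sm,c0.round(4),round(y,4),"width",wid.round(4),"slopes",pl[0].round(3),pr[0].round(3),"near-corrected",(c0-u*(.06-wid/2)).round(4))
c0=np.array([.5575,-.237]);y=.165;u=np.array([np.cos(y),np.sin(y)]);v=np.array([-u[1],u[0]])
G=cv2.cvtColor(c["image"],cv2.COLOR_RGB2GRAY).astype(np.float32)
def samp(x,yy,z):
    p=proj(c,[[*(c0+u*x+v*yy),z]])[0];return int(cv2.remap(G,np.float32([[p[0]]]),np.float32([[p[1]]]),1)[0,0])
print("across z.04",[(q,round(np.mean([samp(x,q/1000,.04) for x in np.arange(-.08,.03,.004)]))) for q in range(-40,41,3)])
print("along head top z.097",[(q,round(np.mean([samp(q/1000,w,.097) for w in np.arange(-.02,.021,.004)]))) for q in range(60,104,2)])
E
python3 -m pendant '{"jaw":[-1,-1,-1,-1,-1,-1,-1,-1,-1,-1,-1,-1],"translation":[[0,0.04,-0.05],[-0.02,0.12,-0.11],[-0.04,0.22,-0.18],[-0.06,0.32,-0.24],[-0.08,0.42,-0.245],[-0.1,0.52,-0.245],[-0.1,0.62,-0.245],[-0.1,0.68,-0.245],[-0.1,0.7,-0.245],[-0.1,0.7,-0.245],[-0.1,0.7,-0.245],[-0.1,0.7,-0.245]],"turn":[0.0034,0.0034,0.0034,0.0034,0.0034,0.0034,0.0034,0.0034,0.0034,0.0034,0.0034,0.0034]}'; python3 go.py .533 -.241 .15 .165
```

```text
90 [ 0.5606 -0.2364] 0.1676 width 0.1136 slopes -0.002 0.002 near-corrected [ 0.5575 -0.2369]
130 [ 0.5593 -0.2368] 0.1675 width 0.1165 slopes -0.001 0.001 near-corrected [ 0.5575 -0.2371]
150 [ 0.5586 -0.2371] 0.1678 width 0.118 slopes -0.001 0.001 near-corrected [ 0.5576 -0.2372]
170 [ 0.5578 -0.2373] 0.1681 width 0.1197 slopes -0.001 0.001 near-corrected [ 0.5576 -0.2373]
across z.04 [(-40, 47), (-37, 48), (-34, 52), (-31, 64), (-28, 80), (-25, 87), (-22, 79), (-19, 69), (-16, 66), (-13, 66), (-10, 67), (-7, 67), (-4, 67), (-1, 68), (2, 68), (5, 68), (8, 68), (11, 68), (14, 69), (17, 74), (20, 84), (23, 85), (26, 73), (29, 55), (32, 38), (35, 33), (38, 41)]
along head top z.097 [(60, 27), (62, 19), (64, 16), (66, 20), (68, 30), (70, 42), (72, 51), (74, 58), (76, 60), (78, 61), (80, 61), (82, 61), (84, 61), (86, 63), (88, 68), (90, 78), (92, 91), (94, 101), (96, 108), (98, 111), (100, 112), (102, 113)]
clock: 17.03
tcp_pos: [0.4996, -0.0265, 0.1997]
eef_rot: [-0.0, 0.997, 0.083, -0.0]
ft_force: [0.1, -0.8, -7.5]
gripper_width: 0.0494
finger_force: 50.0
t 17.03 tcp [ 0.4996 -0.0265  0.1997] yaw 0.1663 j [-0.28 -0.1   1.95  0.    1.29  1.12] F [ 0.06 -0.82 -7.46] T [ 0.062 -0.047 -0.043] w 0.0494 tilt [-0.0004 -0.0008]
translation [-0.0085  0.7237  0.1652] mm [ -2.6 217.1  49.6] turn 0.00021
```

```bash
python3 -m pendant '{"jaw":[-1,-1,-1,-1,-1,-1,-1,-1,-1,-1,-1,-1],"translation":[[0,0.04,0],[-0.01,0.12,0],[-0.01,0.22,0],[-0.01,0.32,0.03],[-0.01,0.42,0.06],[-0.01,0.52,0.1],[-0.01,0.62,0.13],[-0.01,0.69,0.165],[-0.01,0.723,0.165],[-0.01,0.723,0.165],[-0.01,0.723,0.165],[-0.01,0.723,0.165]],"turn":[-0.0002,-0.0002,-0.0002,-0.0002,-0.0002,-0.0002,-0.0002,-0.0002,-0.0002,-0.0002,-0.0002,-0.0002]}'; python3 go.py .533 -.2414 .064 .168; python3 - <<'E'
from rig import *;from h import *
k=4.6;out=[];c0=np.array([.5576,-.2372]);y=.168;u=np.array([np.cos(y),np.sin(y)]);v=np.array([-u[1],u[0]])
t=get_state()["tcp_pos"]
for n in("scene","top"):
    c=read_camera(n);x,y=proj(c,[[.555,-.237,.1]])[0];o=np.array([int(x)-40,int(y)-60])
    im=cv2.resize(c["image"][o[1]:o[1]+120,o[0]:o[0]+85,::-1],None,fx=k,fy=k,interpolation=cv2.INTER_CUBIC)
    for pts,col in(([[*(c0-.11*u),.059],[*(c0+.11*u),.059]],(0,0,255)),([[*(t[:2]-.062*u),t[2]+.001],[*(t[:2]+.084*u),t[2]+.001]],(0,255,0))):
        cv2.polylines(im,[((proj(c,pts)-o+.5)*k).astype(int)],False,col,1)
    out.append(im)
cv2.imwrite("pics/c2.png",np.hstack(out))
E
```

```text
clock: 18.03
tcp_pos: [0.5329, -0.2409, 0.1511]
eef_rot: [-0.0, 0.996, 0.084, 0.0]
ft_force: [-0.6, 0.4, -7.1]
gripper_width: 0.0496
finger_force: 50.0
t 18.03 tcp [ 0.5329 -0.2409  0.1511] yaw 0.1678 j [-0.62  0.16  1.78  0.    1.2   0.78] F [-0.62  0.39 -7.13] T [ 0.043  0.012 -0.006] w 0.0496 tilt [ 0.0006 -0.0001]
translation [-0.0003  0.0018  0.2903] mm [-0.1  0.5 87.1] turn -3e-05
```

View pics/c2.png

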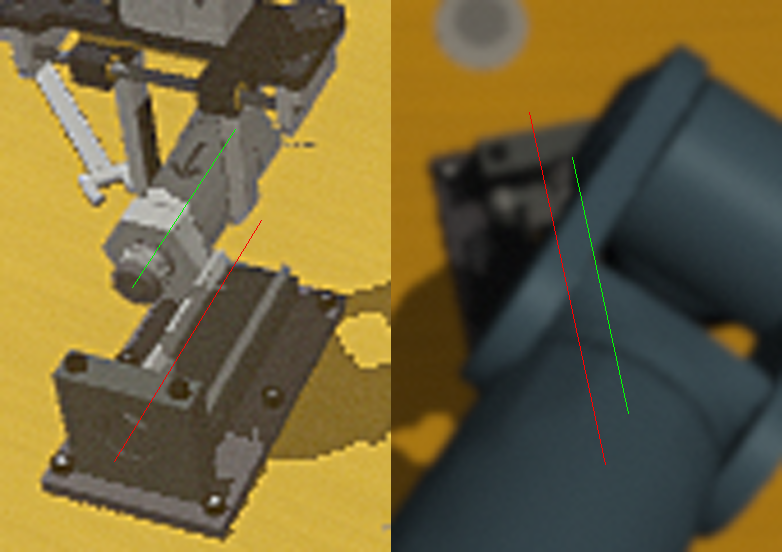

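The green line runs through the valve's nose tip (133,287) and parallel to the trough; the fit looks right. I lower gently.

```bash
python3 -m pendant '{"jaw":[-1,-1,-1,-1,-1,-1,-1,-1,-1,-1,-1,-1],"translation":[[0,0.002,0.03],[0,0.002,0.08],[0,0.002,0.13],[0,0.002,0.18],[0,0.002,0.23],[0,0.002,0.26],[0,0.002,0.275],[0,0.002,0.285],[0,0.002,0.292],[0,0.002,0.297],[0,0.002,0.3],[0,0.002,0.3]],"turn":[0,0,0,0,0,0,0,0,0,0,0,0]}'; python3 go.py .533 -.2414 .058 .168
```

```text
clock: 19.13
tcp_pos: [0.533, -0.2428, 0.0609]
eef_rot: [0.0, 0.997, 0.083, 0.0]
ft_force: [0.2, 0.3, -7.0]
gripper_width: 0.0496
finger_force: 50.0
t 19.13 tcp [ 0.533  -0.2428  0.0609] yaw 0.1665 j [-0.62  0.29  1.82  0.    1.04  0.78] F [ 0.23  0.3  -6.98] T [ 0.033 -0.001 -0.018] w 0.0496 tilt [0.0007 0.0006]
translation [ 0.0007 -0.0048  0.0097] mm [ 0.2 -1.4  2.9] turn -0.00025
```

```bash
python3 -m pendant '{"jaw":[-1,-1,-1,-1],"translation":[[0,-0.003,0.003],[0,-0.003,0.006],[0,-0.003,0.006],[0,-0.003,0.006]],"turn":[0,0,0,0]}'; python3 go.py .533 -.2414 .058 .168; python3 -m pendant '{"jaw":[-1,-1,-1],"translation":[[0,0,0.003],[0,0,0.003],[0,0,0.003]],"turn":[0,0,0]}';python3 go.py .533 -.2414 .058 .168
```

```text
clock: 19.47
tcp_pos: [0.533, -0.242, 0.0598]
eef_rot: [0.0, 0.997, 0.083, 0.0]
ft_force: [-3.1, 1.0, 1.8]
gripper_width: 0.0498
finger_force: 50.0
t 19.47 tcp [ 0.533  -0.242   0.0598] yaw 0.1664 j [-0.62  0.29  1.82  0.    1.03  0.78] F [-3.1   0.98  1.81] T [ 0.524  0.577 -0.028] w 0.0498 tilt [0.0005 0.0004]
translation [ 0.0004 -0.0018  0.006 ] mm [ 0.1 -0.5  1.8] turn -0.00025
clock: 19.72
tcp_pos: [0.533, -0.242, 0.0598]
eef_rot: [0.0, 0.997, 0.083, 0.0]
ft_force: [-5.5, 2.9, 8.9]
gripper_width: 0.0493
finger_force: 50.0
t 19.72 tcp [ 0.533  -0.242   0.0598] yaw 0.1665 j [-0.62  0.29  1.82  0.    1.03  0.78] F [-5.52  2.92  8.87] T [ 0.826  1.073 -0.015] w 0.0493 tilt [0.0001 0.0001]
translation [ 0.0003 -0.0019  0.0059] mm [ 0.1 -0.6  1.8] turn -0.00024
```

```bash
python3 -m pendant '{"jaw":[-1,-1,-1,-1,-1,-1,-1,-1,-1,-1,-1,-1],"translation":[[0,-0.002,-0.004],[0.008,-0.002,-0.004],[0.016,-0.002,-0.004],[0.024,-0.002,-0.004],[0.032,-0.002,-0.004],[0.04,-0.002,-0.004],[0.047,-0.002,-0.004],[0.054,-0.002,-0.004],[0.06,-0.002,-0.004],[0.066,-0.002,-0.004],[0.072,-0.002,-0.004],[0.072,-0.002,-0.004]],"turn":[0,0,0,0,0,0,0,0,0,0,0,0]}'; python3 go.py .5675 -.2355 .0598 .168
```

```text
clock: 20.72
tcp_pos: [0.5532, -0.2386, 0.0598]
eef_rot: [0.001, 0.997, 0.083, -0.001]
ft_force: [-7.1, -2.2, 4.1]
gripper_width: 0.0498
finger_force: 50.0
t 20.72 tcp [ 0.5532 -0.2386  0.0598] yaw 0.1671 j [-0.59  0.32  1.77 -0.    1.05  0.81] F [-7.11 -2.21  4.1 ] T [-0.107  1.358  0.062] w 0.0498 tilt [-0.0023  0.0012]
translation [ 0.0486 -0.0023 -0.0001] mm [14.6 -0.7 -0. ] turn -0.00014
```

```bash
python3 -m pendant '{"jaw":[-1,-1,-1,-1,-1,-1,-1,-1],"translation":[[0.006,0,-0.002],[0.013,0,-0.002],[0.02,0,-0.002],[0.027,0,-0.002],[0.033,0,-0.002],[0.039,0,-0.002],[0.043,0,-0.002],[0.043,0,-0.002]],"turn":[0,0,0,0,0,0,0,0]}'; python3 go.py .5675 -.2355 .0598 .168
```

```text
clock: 21.38
tcp_pos: [0.5659, -0.2361, 0.0598]
eef_rot: [0.0, 0.997, 0.083, -0.001]
ft_force: [-6.4, -1.0, 1.0]
gripper_width: 0.0495
finger_force: 50.0
t 21.38 tcp [ 0.5659 -0.2361  0.0598] yaw 0.167 j [-0.58  0.35  1.74 -0.    1.05  0.83] F [-6.39 -1.    0.97] T [-0.086  1.091  0.017] w 0.0495 tilt [-0.0021  0.0006]
translation [ 0.0054 -0.001   0.    ] mm [ 1.6 -0.3  0. ] turn -0.00016
```

```bash
for i in 1 ; do python3 -m pendant '{"jaw":[-1,-1,-1],"translation":[[0.004,0,0],[0.006,0,0],[0.006,0,0]],"turn":[0,0,0]}' >/dev/null; python3 go.py; python3 -m pendant '{"jaw":[-1,-1,-1],"translation":[[0.004,0,0],[0.005,0,0],[0.005,0,0]],"turn":[0,0,0]}'>/dev/null; python3 go.py;  python3 -m pendant '{"jaw":[-1,-1,-1],"translation":[[0.003,0,0],[0.004,0,0],[0.004,0,0]],"turn":[0,0,0]}'>/dev/null; python3 go.py; done
```

```text
t 21.63 tcp [ 0.566  -0.236   0.0598] yaw 0.1674 j [-0.58  0.35  1.74 -0.    1.06  0.83] F [-12.73  -1.17   6.24] T [-0.271  2.334  0.02 ] w 0.0498 tilt [-0.0065 -0.0002]
t 21.88 tcp [ 0.5661 -0.236   0.0598] yaw 0.1678 j [-0.58  0.35  1.74 -0.01  1.06  0.83] F [-17.61  -2.16  10.08] T [-4.590e-01  3.296e+00 -1.000e-03] w 0.0493 tilt [-0.0101 -0.0008]
t 22.13 tcp [ 0.5661 -0.236   0.0598] yaw 0.168 j [-0.58  0.35  1.74 -0.01  1.06  0.83] F [-23.89  -2.16  12.75] T [-0.633  4.103 -0.024] w 0.0496 tilt [-0.013  -0.0013]
```

```bash
python3 -m pendant '{"jaw":[-1,-1,-1,1,1,1,1,1,1,1],"translation":[[-0.006,0,-0.001],[-0.012,0,-0.002],[-0.014,0,-0.002],[-0.014,0,-0.002],[-0.014,0,-0.002],[-0.014,0,-0.002],[-0.014,0,-0.002],[-0.014,0,-0.002],[-0.014,0,-0.002],[-0.014,0,-0.002]],"turn":[0,0,0,0,0,0,0,0,0,0]}'; python3 go.py; python3 -m pendant '{"jaw":[1,1,1,1,1,1,1,1,1,1,1,1],"translation":[[0,0,-0.05],[0,0,-0.15],[0,0,-0.28],[0,0,-0.4],[-0.1,0,-0.5],[-0.2,0,-0.5],[-0.3,0,-0.5],[-0.45,0,-0.5],[-0.6,0,-0.5],[-0.6,0,-0.5],[-0.6,0,-0.5],[-0.6,0,-0.5]],"turn":[0,0,0,0,0,0,0,0,0,0,0,0]}'; python3 - <<'E'
from rig import *;from h import *
k=4.6;out=[];c0=np.array([.5576,-.2372]);y=.168;u=np.array([np.cos(y),np.sin(y)])
for n in("scene","top"):
    c=read_camera(n);x,y=proj(c,[[.555,-.237,.06]])[0];o=np.array([int(x)-42,int(y)-55])
    im=cv2.resize(c["image"][o[1]:o[1]+110,o[0]:o[0]+85,::-1],None,fx=k,fy=k,interpolation=cv2.INTER_CUBIC)
    out.append(im)
cv2.imwrite("pics/c3.png",np.hstack(out))
E
```

```text
clock: 22.97
tcp_pos: [0.567, -0.2354, 0.0603]
eef_rot: [0.0, 0.997, 0.083, 0.0]
ft_force: [-0.1, -0.5, -0.3]
gripper_width: 0.0922
finger_force: 0.0
t 22.97 tcp [ 0.567  -0.2354  0.0603] yaw 0.1666 j [-0.58  0.35  1.74  0.    1.05  0.83] F [-0.12 -0.46 -0.3 ] T [0.017 0.01  0.017] w 0.0922 tilt [0.0004 0.0002]
clock: 23.97
tcp_pos: [0.3897, -0.2655, 0.2107]
eef_rot: [0.0, 0.997, 0.083, 0.001]
ft_force: [0.8, -1.1, 1.1]
gripper_width: 0.0938
finger_force: 0.0
```

View pics/c3.png

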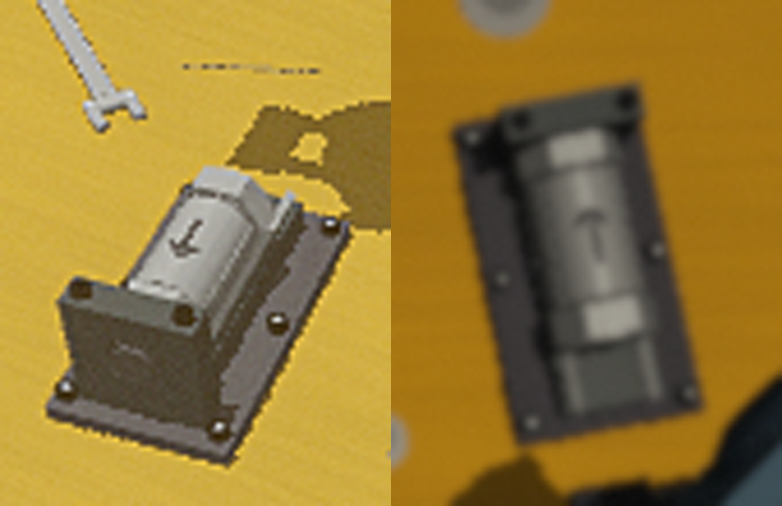

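The valve lies in the trough with its front hexagon against the head block (right image, ~575,130), and the gripper is clear. I check this numerically, plus the sound valves' positions.

```bash
python3 - <<'E'
from rig import *;from h import *
c=read_camera("top");c0=np.array([.5576,-.2372]);y=.168;u=np.array([np.cos(y),np.sin(y)]);v=np.array([-u[1],u[0]])
G=cv2.cvtColor(c["image"],cv2.COLOR_RGB2GRAY).astype(np.float32)
q=np.arange(-62,80,2)
P=np.array([[*(c0+u*a/1000+v*w),.086] for a in q for w in np.arange(-.008,.0081,.004)])
p=proj(c,P).astype(np.float32);g=cv2.remap(G,p[:,:1],p[:,1:],1).reshape(len(q),-1).mean(1)
print([(int(a),int(b)) for a,b in zip(q,g)])
s=560/784
for m in blobs(c,np.array([(184,360),(345,315)])*s,90):
    cnt=max(cv2.findContours(m,0,2)[0],key=cv2.contourArea)[:,0]
    print(cv2.minAreaRect((cast(c,cnt,.027)[:,:2]*1000).astype(np.float32)))
E
```

```text
[(-62, 66), (-60, 60), (-58, 64), (-56, 81), (-54, 107), (-52, 131), (-50, 146), (-48, 153), (-46, 156), (-44, 156), (-42, 156), (-40, 156), (-38, 154), (-36, 148), (-34, 137), (-32, 122), (-30, 114), (-28, 115), (-26, 124), (-24, 129), (-22, 132), (-20, 133), (-18, 132), (-16, 132), (-14, 131), (-12, 129), (-10, 125), (-8, 120), (-6, 117), (-4, 116), (-2, 115), (0, 114), (2, 113), (4, 113), (6, 112), (8, 112), (10, 111), (12, 107), (14, 100), (16, 93), (18, 90), (20, 93), (22, 103), (24, 114), (26, 124), (28, 129), (30, 130), (32, 131), (34, 131), (36, 131), (38, 130), (40, 130), (42, 128), (44, 124), (46, 115), (48, 108), (50, 108), (52, 119), (54, 133), (56, 143), (58, 147), (60, 148), (62, 147), (64, 144), (66, 136), (68, 119), (70, 97), (72, 76), (74, 65), (76, 64), (78, 65)]
((420.2631530761719, 354.3758544921875), (59.09065246582031, 146.80401611328125), 79.56681823730469)
((512.4035034179688, 32.01342010498047), (145.57447814941406, 56.956024169921875), 12.82783317565918)
```

```bash
python3 -c "
from rig import *
print(sign_off())"
```

```text
the job is handed in; nothing more can be done
None
```

I found the loose ball in the middle valve, pushed that valve home in the cradle until it stopped hard at about 24 N, and handed the job in at about 24 s. I shook one other valve and it was sound, and I left the third untouched; the camera shows both lying where they were. The judge's verdict was not shown.

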